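# Lay the stirrer in the guest's tumbler and present the bottle

### The arm

A 7-joint arm with a two-finger parallel gripper is mounted at the origin on the work surface. World frame = base frame: x ahead of the robot, y to its left, z up, the work surface at z = 0. Lengths are in m, angles in degrees, forces in N, time in s.
With the tool pointing down it reaches from about 0.4 to 0.85 m from the base axis. Payload 4.5 kg.
Tool frame: the origin (TCP) lies midway between the tips of the shut fingers; the grasp point (between the pads) lies 19 mm behind it; z points along the fingers, y is the line along which they close (so a half turn about z gives the same grasp; the last joint's range is limited). The gripper opens to 85 mm and grips with 20 to 120 N. Pads are 22 mm wide; open, the fingers measure 114 mm over their backs; the gripper's body (76 mm by 85 mm) begins 54 mm behind the grasp point. The pads swing forward as they close: fully open they stand 13 mm farther back than shut.
Start: joints at [78.656, 39.483, -11.15, 89.685, 9.013, 51.709, -12.324], TCP at [0.144, -0.608, 0.231] pointing down, gripper open.
Joint ranges: [-172.22, 172.22], [-26.19, 119.32], [-84.43, 86.54], [7.71, 146.69], [-57.33, 237.33], [2.42, 119.75], [-152.13, 152.13]. Speed limits (degrees/s): [147.25, 147.25, 180, 180, 180, 180, 180].

### API

Orientations are given as [roll, pitch, yaw] about the fixed x, y, z axes, in that order (R = Rz(yaw) Ry(pitch) Rx(roll)).
In Python, from station import bot gives the robot as it stands.
- The arm moves only by the tool play_rows, never from a script. Its arguments are lists of equal length, an entry for each row: "hand": the opening, from 0 (shut) to 1 (fully open); "dp": the shift along the world's x, y, z in units of 20 mm (1.0 is 20 mm), a list of three; "yaw": the turn about the world's z in units of 0.12 rad (1.0 is 0.12 rad). In form: {"hand": [hand, ...], "dp": [[tx, ty, tz], ...], "yaw": [yaw, ...]}. A call has 1 to 10 rows; each row shifts and turns the commanded pose from where the row before left it; what a row does not reach is not made up. A row lasts 1/8 s, in which the tool goes at most 62.5 mm and 10.7 degrees, less where a joint would pass 70% of its speed; a pose out of reach is approached as far as the arm can. A call with a number of a shift or a turn outside -1 to 1 is refused whole. A call with a gripper value outside its range is refused whole. The fingers move at their own pace and stop on an object; "force" is the grip in N (left out, the last holds). Time passes only in rows, so rows that do not move let the fingers close. It gives the time, the measured TCP pose, the force, the opening and the grip force at its end, in the units of the state.
- bot.get_obs(): the state, without advancing time (a new reading comes with each control period).
- bot.camera(name): name is "side" or "top"; returns the picture (420x560x3 uint8, blue, green, red); there is no depth.
- bot.calibration(name): a dict with "mtx" (3x3 intrinsics, pixels), "pose" (4x4, takes a point from camera to world coordinates). Camera axes: x right, y up, looking along -z (the intrinsics and any distortion apply to the point x, -y, -z); pixel columns grow to the right and rows downward; lengths in m; the calibration is good to about 2 mm. A picture is of the moment at which its call begins. calibration takes no time and is no camera call.
- bot.close_job(): hands the job in; it is judged then, once.
The state is a dict: "clock": time; "joint_positions": joint angles; "dq": joint speeds; "tau": joint torques, N m; "tcp_pos": TCP position; "eef_rot": TCP orientation; "contact_force": force on the tool from outside, world axes, zero at the start; "ft_torque": the same for the moment, N m; "opening": finger opening in m; "gripper_force": force on a finger pad.
Only numpy, scipy, OpenCV 4.12 (cv2) and the standard library are available. Lean on these libraries where they do the work, as an engineer would, in place of code of your own. Each camera call takes 0.05 s, during which the arm holds its last target. There are 200 camera calls.

### The job

Lay up for the guest on the stool across the counter: take the green stirrer out of the stand, lower it end-down gently to the bottom of the blue tumbler and let go. Then lift the square green bottle off the brass tray and present it to the guest: over the empty well of the serving board, its foot about 10 cm above the board, the label turned to the guest and the bottle leaned back about 25 degrees so that the label looks up at their face. Finish holding the bottle still there, with the tumbler standing in its well, the stirrer in it, and the shaker, the bitters and the other two stirrers left where they are.

Things in the scene. Friction and masses are not known exactly. Their poses are not given: they have to be found in the camera images.
- green_stirrer: the green glass stirrer: a round-footed rod 8 mm across and 136 mm long with a 12 mm thick grip 34 mm long above it, 170 mm in all, 35 g. Origin at the centre of its lower end, z runs up along it to the grip. At the start it stands almost upright (a few degrees of play) in one of the three bores of the stand, its foot 15 mm above the counter, its top 185 mm above it.
- amber_stirrer: an orange-amber stirrer of the same make, in another bore of the stand: leave it. Origin at its lower end.
- white_stirrer: a white stirrer of the same make, in another bore of the stand: leave it. Origin at its lower end.
- stand: the fixed dark wooden stirrer stand, 160 (x) x 55 (y) x 70 mm high, with three upright bores in a row along its x at -50, 0 and 50 mm, 12 mm wide and 55 mm deep. Origin at the centre of its underside.
- glass: the blue glass tumbler, 115 mm high, 65 mm wide outside at the rim and 59 mm at the foot, wall 3 mm (mouth about 59 mm, inside about 53 mm wide at the bottom), floor 6 mm thick; loose, 250 g. Origin at the centre of its underside; it stands upright in the board's glass well, its underside 12 mm above the counter.
- board: the fixed dark wooden serving board in front of the guest's stool, 150 (x) x 280 (y) x 16 mm high, with two round wells 4 mm deep. Origin at the centre of its underside; its x axis points across the counter, square to its long side, to the guest.
- glass_well (a point): centre of the floor of the 67 mm wide well in which the tumbler stands (board's x 0, y +70, z 12 mm); axes as the board.
- empty_well (a point): centre of the floor of the empty, cork-lined 95 mm wide well (board's x 0, y -70, z 12 mm); axes as the board.
- tray: the fixed brass tray, 320 (x) x 130 (y) x 16 mm high, wall and floor 4 mm. The bottle, the shaker and the bitters stand in a row along its x, 100 mm apart, in any order. Origin at the centre of its underside.
- bottle: the square dark green glass bottle, stoppered, loose, 0.44 to 0.66 kg: body 50 (x) x 74 (y) x 130 mm high, a 16 mm shoulder, then a round neck and wooden stopper 30 mm across from 146 to 205 mm. Origin at the centre of its underside, z up to the stopper, x out of the face with the cream and navy label (the opposite face is bare). Stands on the tray's floor, 4 mm above the counter.
- bottle_label (a point): centre of the label's face: 26 mm along the bottle's x, 65 mm above its underside; axes as the bottle.
- bottle_mid (a point): centre of the bottle's body, 65 mm above its underside on its axis; axes as the bottle.
- bottle_top (a point): centre of the top of the stopper, 205 mm above the underside on the bottle's axis; axes as the bottle.
- shaker: the copper cocktail shaker on the tray, 168 mm high, 72 mm at its widest, with a 36 mm wide cap from 138 mm up: leave it. Origin at the centre of its underside.
- bitters: the small amber bitters bottle on the tray, 125 mm high, 48 mm wide: leave it. Origin at the centre of its underside.
Not all that is in view belongs to the job. There is more than one size of the glass; the job needs the smaller.

How it is judged (in metres and radians):
On the way:
1. the green stirrer stands end-down in the tumbler, its foot at the bottom, let go (z of green_stirrer in the frame of glass below 0.02 m and horizontal distance between green_stirrer and glass below 0.033 m and angle between green_stirrer's own z axis and vertical below 0.6 rad and contact force between green_stirrer and the fingers below 0.05 N), for 0.2 s.
At the end, for the whole second after the job is handed in: Bottle held still, clear of all else: foot centre 60-150 mm above board's top, mid-body within 40 mm of the empty well's centre, label to the guest within 15 deg sideways, leaned back 11-40 deg; tumbler upright within 12 mm of its well's centre, stirrer free in it, foot at bottom (all of step 1 and angle between glass's own z axis and vertical below 0.12 rad and horizontal distance between glass and glass_well below 0.012 m and z of glass in the frame of glass_well below 0.006 m and contact force between bottle and the fingers above 2 N and contact force between bottle and board below 0.1 N and contact force between bottle and glass below 0.1 N and contact force between bottle and green_stirrer below 0.1 N and contact force between bottle and tray below 0.1 N and z of bottle in the frame of board between 0.076 and 0.166 m and horizontal distance between bottle_mid and empty_well below 0.04 m and angle between the y axis of bottle and the y axis of board, either way round below 0.26 rad and angle between bottle's own z axis and vertical between 0.19 and 0.7 rad and y of glass_well in the frame of bottle_mid above 0.05 m and x of bottle_top in the frame of board below 0.02 m and x of empty_well in the frame of bottle_mid below 0.02 m and linear speed of bottle below 0.03 m/s and angular speed of bottle below 0.2 rad/s); the arm keeps its last pose, push and grip.
It fails at once if the shaker or the bitters bottle is shifted by more than 30 mm or tipped ((distance of shaker from where it was at the start of the episode above 0.03 m or angle between shaker's own z axis and vertical above 0.35 rad) or (distance of bitters from where it was at the start of the episode above 0.03 m or angle between bitters's own z axis and vertical above 0.35 rad)).
It fails at once if the amber or the white stirrer is shifted by more than 30 mm or tipped ((distance of amber_stirrer from where it was at the start of the episode above 0.03 m or angle between amber_stirrer's own z axis and vertical above 0.35 rad) or (distance of white_stirrer from where it was at the start of the episode above 0.03 m or angle between white_stirrer's own z axis and vertical above 0.35 rad)).
It fails at once if the tumbler is tipped (angle between glass's own z axis and vertical above 0.35 rad).
It fails at once if the green stirrer is dropped (falls free of the fingers faster than 0.8 m/s, some 35 mm) (linear speed of green_stirrer above 0.8 m/s and contact force between green_stirrer and the fingers below 0.05 N).
It also fails if it takes over 58 s, if anything falls off the work surface, if the arm or the gripper's body presses on something with over 40 N, if the wrist force passes 120 N, or if a joint passes its speed limit or range.

## Working session

There is one attempt and no reset: what is moved stays moved. The work goes in short steps, Python scripts to look and compute and a tool call to move; the robot and the scene stay as the last step left them, time stands still between calls to the robot, and variables do not carry over. Pictures are saved under pics/ and viewed, at most 12 in all, crops included, and the job is handed in when it is done.

Besides the shell and the picture viewer there is one more tool, called after "Emit:" as a command line: name --pt "numbers of a row" for each row, then --argument value for the rest. play_rows: Moves the arm, as the interface text tells. Shifts and turns lie within -1 to 1; 1 stands for 20 mm of shift or 0.12 rad of turn. Its arguments: {"type":"object","properties":{"hand":{"type":"array"},"dp":{"type":"array"},"yaw":{"type":"array"},"force":{"type":"number"}},"required":["hand","dp","yaw"]}

```bash
ls; mkdir -p pics
python3 - <<'E'
from station import bot
import cv2
for n in("top","side"):
    cv2.imwrite(f"pics/{n}0.png",cv2.resize(bot.camera(n),(800,600),interpolation=cv2.INTER_CUBIC)); c=bot.calibration(n); print({k:(v.round(4).tolist() if hasattr(v,'round') else v) for k,v in c.items()})
print(bot.get_obs())
E
```

```text
pics
{'mtx': [[446.1111, 0.0, 276.2596], [0.0, 446.1111, 211.1244], [0.0, 0.0, 1.0]], 'pose': [[0.0109, 0.993, -0.1177, 0.4046], [-0.9994, 0.0069, -0.034, -0.0152], [-0.0329, 0.118, 0.9925, 1.106], [0.0, 0.0, 0.0, 1.0]]}
{'mtx': [[409.4835, 0.0, 279.3697], [0.0, 409.4835, 212.3591], [0.0, 0.0, 1.0]], 'pose': [[-0.7451, 0.3415, -0.5729, -0.0688], [-0.6668, -0.3601, 0.6525, 0.6402], [0.0165, 0.8681, 0.496, 0.6266], [0.0, 0.0, 0.0, 1.0]]}
{'clock': 0.1, 'joint_positions': array([ 78.65563542,  39.53007013, -11.14520472,  89.73833408,
         9.01338649,  51.70853011, -12.32331426]), 'dq': array([ 0.02700254, -0.22563969, -0.01906285, -0.17041326, -0.07711101,
       -0.02715425, -0.01917806]), 'tau': array([-3.36887701e-03, -5.40598011e+01, -1.27123408e+00, -1.58986008e+01,
        9.43677529e-03,  4.38269504e-03, -2.69435401e-05]), 'tcp_pos': array([ 0.14340199, -0.60773663,  0.23054851]), 'eef_rot': array([-1.79905247e+02,  7.17868509e-03,  1.32867642e+01]), 'contact_force': array([0.12186969, 0.18718455, 0.04999855]), 'ft_torque': array([-0.01936366,  0.05694047,  0.01648255]), 'gripper_force': 0.0, 'opening': 0.08550484411802405}
```

View pics/top0.png

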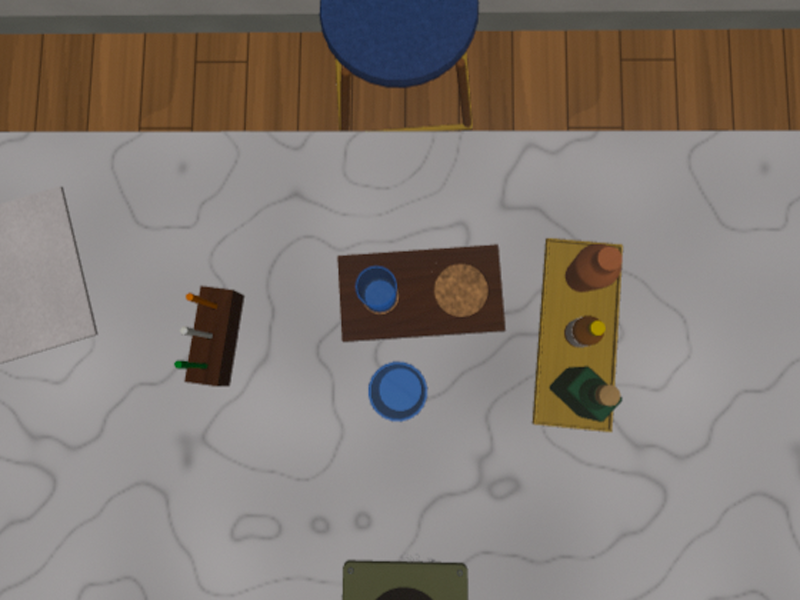

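View pics/side0.png

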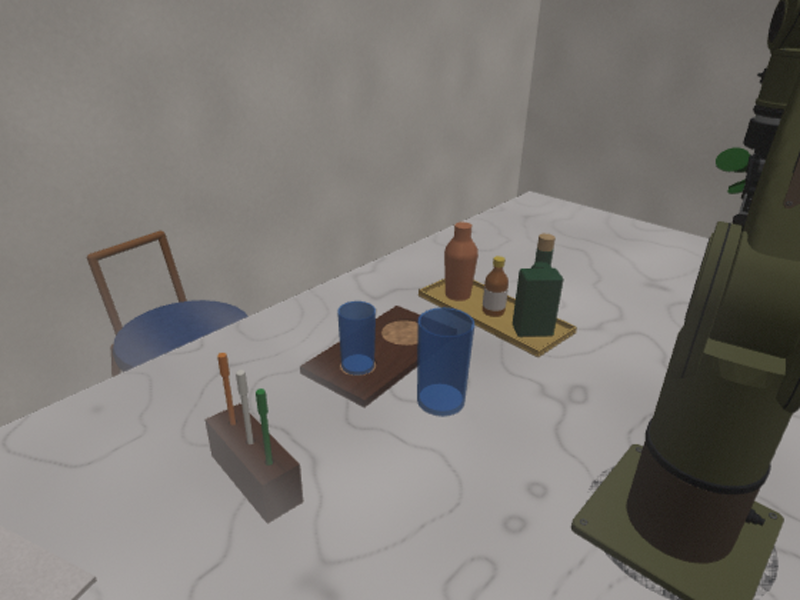

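```bash
cat > h.py <<'E'
import numpy as np, cv2
from station import bot
def ray(n,u,v):  # pixel (560x420) -> origin, direction in world
    c=bot.calibration(n); K=np.array(c["mtx"]);P=np.array(c["pose"])
    d=np.linalg.inv(K)@[u,v,1]; return P[:3,3],P[:3,:3]@(d*[1,-1,-1])
def onz(n,u,v,z):
    o,d=ray(n,u,v); return (o+d*(z-o[2])/d[2]).round(4)
def tri(u1,v1,u2,v2):
    (a,d),(b,e)=ray("top",u1,v1),ray("side",u2,v2)
    s=np.linalg.lstsq(np.c_[d,-e],b-a,rcond=None)[0]
    p,q=a+d*s[0],b+e*s[1]; return ((p+q)/2).round(4),round(np.linalg.norm(p-q),4)
def px(n,p):
    c=bot.calibration(n);P=np.array(c["pose"]); q=(P[:3,:3].T@(np.array(p)-P[:3,3]))*[1,-1,-1]
    q=np.array(c["mtx"])@q; return (q[:2]/q[2]).round(1)
def crop(im,u,v,w,h,s): return cv2.resize(im[v:v+h,u:u+w],None,fx=s,fy=s,interpolation=cv2.INTER_CUBIC)
E
python3 - <<'E'
from h import *
t,s=bot.camera("top"),bot.camera("side")
a=np.hstack([crop(t,370,245,75,60,5),crop(s,345,155,75,60,5)])
b=np.hstack([crop(t,115,195,75,60,5),crop(s,140,240,75,60,5)])
cv2.imwrite("pics/c1.png",cv2.convertScaleAbs(np.vstack([a,b]),alpha=1.6))
b=np.hstack([crop(t,235,165,125,85,3),crop(s,205,195,125,85,3)])
cv2.imwrite("pics/c2.png",cv2.convertScaleAbs(b,alpha=1.6))
E
```

```text
(no output)
```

View pics/c1.png

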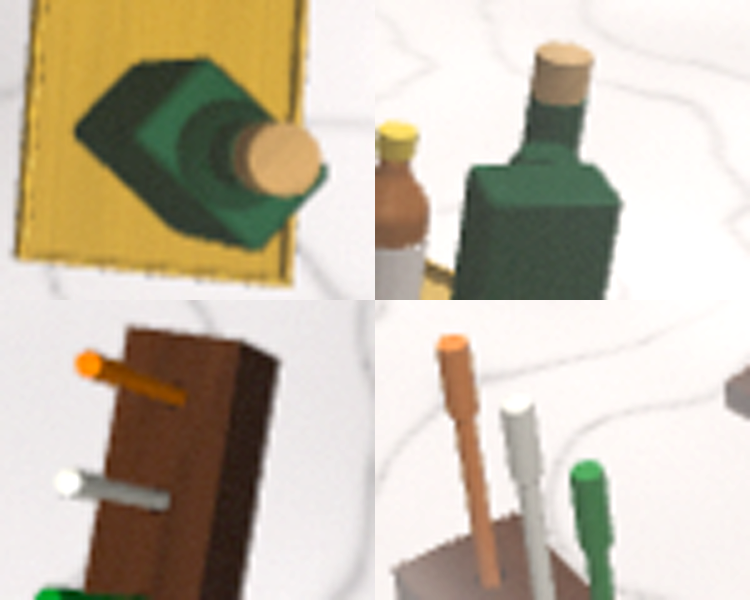

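View pics/c2.png

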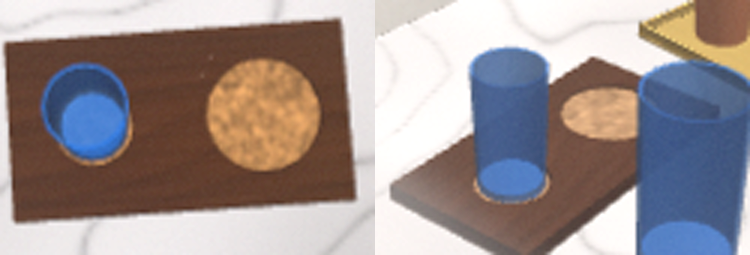

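Run:
```python
from h import *
t,s=bot.camera("top"),bot.camera("side")
for n,im in(("top",t),("side",s)):
    f=im.astype(int); m=((f[...,1]>1.6*f[...,2])&(f[...,1]>1.3*f[...,0])&(f[...,1]>35)).astype(np.uint8)
    x0,x1=(110,160) if n=="top" else (165,225); m[:,:x0]=0; m[:,x1:]=0; m[:240]=0 if n=="top" else m[:240]
    v,u=np.nonzero(m); print(n,len(u),u.min(),u.max(),v.min(),v.max())
    if n=="top": print([(k,v[u==k].mean().round(1),(u==k).sum()) for k in range(u.min(),u.max()+1,2)])
    else: print([(k,u[v==k].mean().round(1),(v==k).sum()) for k in range(v.min(),v.max()+1,2)])
print("green z185",onz("top",124.6,255.5,.185),tri(124.6,255.5,182.6,273.6))
print("glass",onz("top",263.3,199.7,.127),tri(263.3,199.7,250.3,217.3))
print("bottle top",onz("top",427,276.6,.209),tri(427,276.6,382.8,165))
q=lambda x,y,z:onz("top",370+x/5,245+y/5,z)
c=[q(x,y,.134) for x,y in((140,135),(205,65),(325,170),(260,245))];print("shoulder",c,np.mean(c,0))
for i in range(4):
    d=c[(i+1)%4]-c[i];print(np.linalg.norm(d).round(3),np.degrees(np.arctan2(d[1],d[0])).round(1))
b=[onz("top",235+x/3,165+y/3,.016) for x,y in((5,43),(340,20),(355,198),(16,221))];m=np.mean(b,0);print("board",b,m)
for i in range(4):
    d=b[(i+1)%4]-b[i];print(np.linalg.norm(d).round(3),np.degrees(np.arctan2(d[1],d[0])).round(1))
print("cork",onz("top",235+263/3,165+114/3,.012))
st=[onz("top",115+x/5,195+(y-300)/5,.07) for x,y in((128,328),(240,343))];print("stand",st)
print("stand end",[onz("top",x/1.4286,y/1.4286,.07) for x,y in((186,382),(229,386))])
```

```text
top 84 122 144 253 257
[(122, np.float64(254.5), np.int64(2)), (124, np.float64(255.0), np.int64(5)), (126, np.float64(255.0), np.int64(5)), (128, np.float64(255.0), np.int64(5)), (130, np.float64(255.0), np.int64(5)), (132, np.float64(255.0), np.int64(3)), (134, np.float64(255.0), np.int64(3)), (136, np.float64(255.0), np.int64(3)), (138, np.float64(255.0), np.int64(3)), (140, np.float64(256.0), np.int64(3)), (142, np.float64(256.0), np.int64(3)), (144, np.float64(256.0), np.int64(3))]
side 45 179 185 272 293
[(272, np.float64(182.5), np.int64(2)), (274, np.float64(181.5), np.int64(6)), (276, np.float64(182.5), np.int64(4)), (278, np.float64(183.5), np.int64(2)), (280, np.float64(183.5), np.int64(2)), (282, np.float64(184.0), np.int64(1)), (284, np.float64(184.0), np.int64(2)), (286, np.float64(185.0), np.int64(1)), (288, np.float64(185.0), np.int64(1)), (290, np.float64(nan), np.int64(0)), (292, np.float64(nan), np.int64(0))]
green z185 [0.4188 0.3308 0.185 ] (array([0.4192, 0.3311, 0.1857]), np.float64(0.0013))
glass [0.5461 0.0474 0.127 ] (array([0.5458, 0.0471, 0.1252]), np.float64(0.0013))
bottle top [ 0.3832 -0.2829  0.209 ] (array([ 0.384 , -0.2827,  0.2082]), np.float64(0.0019))
shoulder [array([ 0.3905, -0.2441,  0.134 ]), array([ 0.4206, -0.2724,  0.134 ]), array([ 0.3766, -0.322 ,  0.134 ]), array([ 0.3447, -0.2937,  0.134 ])] [ 0.3831  -0.28305  0.134  ]
0.041 -43.2
0.066 -131.6
0.043 138.4
0.068 47.3
board [array([0.613 , 0.1217, 0.016 ]), array([ 0.6335, -0.1552,  0.016 ]), array([ 0.4865, -0.1662,  0.016 ]), array([0.4653, 0.1095, 0.016 ])] [ 0.549575 -0.02255   0.016   ]
0.278 -85.8
0.147 -175.7
0.277 94.4
0.148 4.7
cork [ 0.5554 -0.0921  0.012 ]
stand [array([0.5504, 0.3423, 0.07  ]), array([0.5436, 0.2884, 0.07  ])]
stand end [array([0.3931, 0.3594, 0.07  ]), array([0.3874, 0.2884, 0.07  ])]<stdin>:8: RuntimeWarning: Mean of empty slice.
  ret = ret.dtype.type(ret / rcount)
```

The tumbler standing in the board's well, side picture (357,340), is the smaller of the two. The larger one stands loose at (445,360). The green stirrer is at top picture (178,365). The bottle's face towards the side camera is bare, so the label looks to +x,-y, at a yaw of about -42°.

Emit:
play_rows --hand '[1, 1, 1, 1, 1, 1, 1, 1, 1, 1]' --pt "1 1 0.2" --pt "1 1 0.2" --pt "1 1 0.2" --pt "1 1 0.2" --pt "1 1 0.2" --pt "1 1 0.2" --pt "1 1 0.2" --pt "1 1 0.2" --pt "1 1 0" --pt "1 1 0" --yaw '[0, 0, 0, 0, 0, 0, 0, 0, 0, 0]'

```text
clock: 1.55
tcp_pos: [0.3443, -0.4076, 0.2634]
eef_rot: [180.0, -0.0, 13.3]
contact_force: [0.6, 0.1, 0.1]
opening: 0.0851
gripper_force: 0.0
```

Emit:
play_rows --hand '[1, 1, 1, 1, 1, 1, 1, 1, 1, 1]' --pt "1 1 0" --pt "1 1 0" --pt "1 1 0" --pt "1 1 0" --pt "1 1 0" --pt "0 1 0" --pt "0 1 0" --pt "0 1 0" --pt "0 1 0" --pt "0 1 0" --yaw '[0, 0, 0, 0, 0, 0, 0, 0, 0, 0]'

```text
clock: 2.8
tcp_pos: [0.4433, -0.2071, 0.2634]
eef_rot: [180.0, -0.0, 13.3]
contact_force: [-0.4, 1.1, -0.3]
opening: 0.0856
gripper_force: 0.0
```

Emit:
play_rows --hand '[1, 1, 1, 1, 1, 1, 1, 1, 1, 1]' --pt "0 1 0" --pt "0 1 0" --pt "0 1 0" --pt "0 1 0" --pt "0 1 0" --pt "0 1 0" --pt "0 1 0" --pt "0 1 0" --pt "0 1 0" --pt "0 1 0" --yaw '[-1, -1, -1, 0, 0, 0, 0, 0, 0, 0]'

```text
clock: 4.05
tcp_pos: [0.4432, -0.0073, 0.2634]
eef_rot: [180.0, -0.0, -7.4]
contact_force: [-0.9, 0.5, 0.1]
opening: 0.0854
gripper_force: 0.0
```

Emit:
play_rows --hand '[1, 1, 1, 1, 1, 1, 1, 1, 1, 1]' --pt "0 1 0" --pt "0 1 0" --pt "0 1 0" --pt "0 1 0" --pt "0 1 0" --pt "0 1 0" --pt "0 1 0" --pt "0 1 0" --pt "0 1 0" --pt "0 1 0" --yaw '[0, 0, 0, 0, 0, 0, 0, 0, 0, 0]'

```text
clock: 5.3
tcp_pos: [0.443, 0.1925, 0.2634]
eef_rot: [180.0, -0.0, -7.4]
contact_force: [-0.8, 0.2, -0.1]
opening: 0.0858
gripper_force: 0.0
```

Emit:
play_rows --hand '[1, 1, 1, 1, 1, 1, 1, 1, 1, 1]' --pt "-0.2 1 0" --pt "-0.2 1 0" --pt "-0.2 1 0" --pt "-0.2 1 0" --pt "-0.2 1 0" --pt "-0.2 1 0" --pt "0 0.9 0" --pt "0 0 0" --pt "0 0 -1" --pt "0 0 -1" --yaw '[0, 0, 0, 0, 0, 0, 0, 0, 0, 0]'

```text
clock: 6.55
tcp_pos: [0.4202, 0.3287, 0.223]
eef_rot: [180.0, -0.0, -7.4]
contact_force: [-0.3, 0.3, -0.2]
opening: 0.0853
gripper_force: 0.0
```

Run:
```python
from h import *
t,s=bot.camera("top"),bot.camera("side")
cv2.imwrite("pics/c3.png",cv2.convertScaleAbs(np.hstack([crop(t,90,190,100,100,4),crop(s,130,190,100,100,4)]),alpha=1.5)); print(bot.get_obs()["tcp_pos"])
```

```text
[0.41888781 0.32760962 0.22159475]
```

View pics/c3.png

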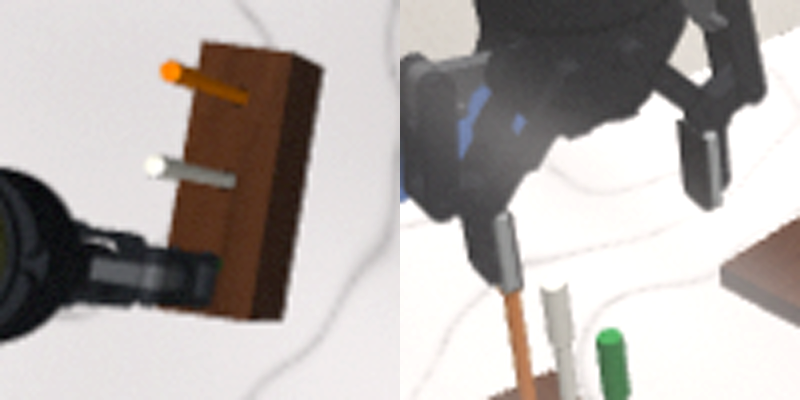

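The fingers straddle the green stirrer, whose top is at (610,340) in the right half. The white one at (555,285) is clear.

Emit:
play_rows --hand '[1, 1, 1, 1, 1, 0, 0, 0, 0, 0]' --pt "0 0.1 -1" --pt "0 0 -1" --pt "0 0 -1" --pt "0 0 -0.6" --pt "0 0 0" --pt "0 0 0" --pt "0 0 0" --pt "0 0 0" --pt "0 0 0" --pt "0 0 0" --yaw '[0, 0, 0, 0, 0, 0, 0, 0, 0, 0]' --force 30

```text
clock: 7.9
tcp_pos: [0.4198, 0.332, 0.1515]
eef_rot: [-180.0, -0.0, -7.3]
contact_force: [-0.0, 1.2, 1.9]
opening: 0.0106
gripper_force: 29.2
```

Emit:
play_rows --hand '[0, 0, 0, 0, 0, 0, 0, 0, 0, 0]' --pt "0 0 0.5" --pt "0 0 0.8" --pt "0 0 0.8" --pt "0 0 0.8" --pt "0 0 0.8" --pt "0 0 0.8" --pt "0 0 0.8" --pt "0 0 0.8" --pt "0 0 0.6" --pt "0 0 0.3" --yaw '[0, 0, 0, 0, 0, 0, 0, 0, 0, 0]' --force 40

```text
clock: 9.15
tcp_pos: [0.4197, 0.3317, 0.2922]
eef_rot: [-180.0, -0.0, -7.3]
contact_force: [0.4, 0.0, -0.2]
opening: 0.0106
gripper_force: 38.9
```

Run:
```python
from h import *
t,s=bot.camera("top"),bot.camera("side")
cv2.imwrite("pics/c4.png",cv2.convertScaleAbs(np.hstack([crop(t,90,190,100,120,4),crop(s,130,160,100,120,4)]),alpha=1.5)); print(bot.get_obs()["tcp_pos"])
```

```text
[0.41978993 0.33183558 0.29187121]
```

View pics/c4.png

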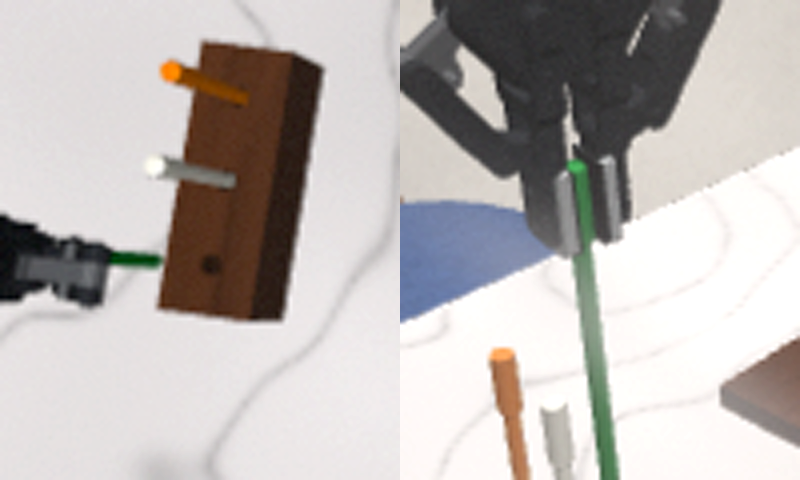

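Run:
```python
from h import *
print(onz("top",130,255.4,.155), px("top",[.4197,.3317,.325]))
```

```text
[0.4196 0.3304 0.155 ] [ 94.8 253.4]
```

Emit:
play_rows --hand '[0, 0, 0, 0, 0, 0, 0, 0, 0, 0]' --pt "0.2 -0.5 0" --pt "0.4 -1 0" --pt "0.4 -1 0" --pt "0.4 -1 0" --pt "0.4 -1 0" --pt "0.4 -1 0" --pt "0.5 -1 0" --pt "0.5 -1 0" --pt "0.5 -1 0" --pt "0.5 -1 0" --yaw '[0, 0, 0, 0, 0, 0, 0, 0, 0, 0]'

```text
clock: 10.5
tcp_pos: [0.5036, 0.1398, 0.2907]
eef_rot: [179.9, 0.1, -7.4]
contact_force: [0.2, 0.6, -0.6]
opening: 0.0107
gripper_force: 38.9
```

Emit:
play_rows --hand '[0, 0, 0, 0, 0, 0, 0]' --pt "0.5 -1 0" --pt "0.5 -1 0" --pt "0.5 -1 0" --pt "0.4 -0.8 0" --pt "0.2 -0.6 0" --pt "0 0 0" --pt "0 0 0" --yaw '[0, 0, 0, 0, 0, 0, 0]'

```text
clock: 11.38
tcp_pos: [0.5452, 0.0547, 0.2913]
eef_rot: [-180.0, 0.0, -7.3]
contact_force: [0.1, 0.4, -0.6]
opening: 0.0107
gripper_force: 39.0
```

Run:
```python
from h import *
t,s=bot.camera("top"),bot.camera("side")
cv2.imwrite("pics/c5.png",cv2.convertScaleAbs(np.hstack([crop(t,205,145,100,120,4),crop(s,200,140,100,120,4)]),alpha=1.5)); print(bot.get_obs()["tcp_pos"])
```

```text
[0.54529934 0.05476419 0.29133917]
```

View pics/c5.png

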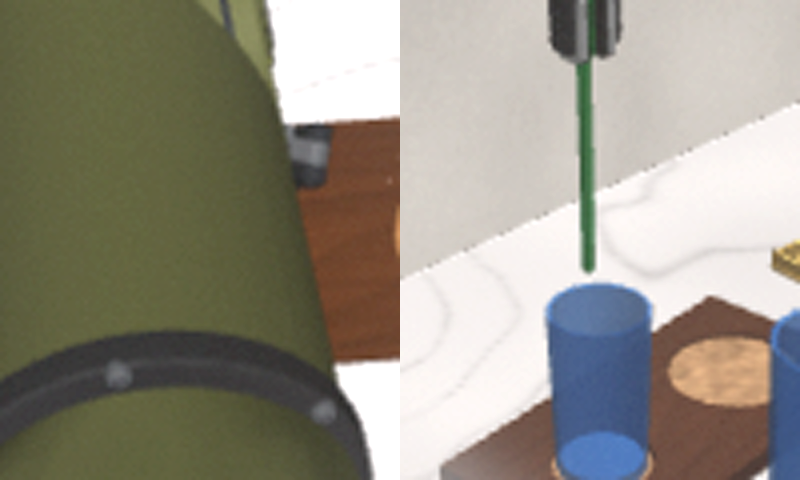

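Emit:
play_rows --hand '[0, 0, 0, 0, 0, 0, 0, 0, 0, 0]' --pt "0 0 -0.5" --pt "0 0 -0.8" --pt "0 0 -0.8" --pt "0 0 -0.8" --pt "0 0 -0.8" --pt "0 0 -0.8" --pt "0 0 -0.8" --pt "0 0 -0.6" --pt "0 0 -0.4" --pt "0 0 -0.2" --yaw '[0, 0, 0, 0, 0, 0, 0, 0, 0, 0]'

```text
clock: 12.72
tcp_pos: [0.5455, 0.0538, 0.1609]
eef_rot: [180.0, 0.0, -7.3]
contact_force: [-0.1, -0.1, -0.1]
opening: 0.0107
gripper_force: 39.0
```

Emit:
play_rows --hand '[0, 0, 0]' --pt "0 0 -0.1" --pt "0 0 -0.1" --pt "0 0 0" --yaw '[0, 0, 0]'

```text
clock: 13.1
tcp_pos: [0.5457, 0.0537, 0.1575]
eef_rot: [-180.0, -0.0, -7.3]
contact_force: [-0.1, 0.0, -0.3]
opening: 0.0104
gripper_force: 39.0
```

Emit:
play_rows --hand '[0, 0, 0]' --pt "0 0 -0.1" --pt "0 0 -0.05" --pt "0 0 0" --yaw '[0, 0, 0]'

```text
clock: 13.48
tcp_pos: [0.5458, 0.0537, 0.1545]
eef_rot: [-180.0, -0.0, -7.3]
contact_force: [0.4, 0.5, 1.9]
opening: 0.011
gripper_force: 39.3
```

Emit:
play_rows --hand '[0, 0]' --pt "0 0 -0.05" --pt "0 0 0" --yaw '[0, 0]'

```text
clock: 13.72
tcp_pos: [0.5462, 0.0537, 0.1541]
eef_rot: [-180.0, -0.1, -7.4]
contact_force: [-1.1, -0.6, 5.7]
opening: 0.0111
gripper_force: 39.8
```

Emit:
play_rows --hand '[0.3, 0.5, 0.5, 0.5, 0.5, 0.5, 0.5, 0.5, 0.5, 0.5]' --pt "0 0 0" --pt "0 0 0" --pt "0 0 0" --pt "0 0 0.3" --pt "0 0 0.5" --pt "0 0 0.8" --pt "0 0 1" --pt "0 0 1" --pt "0 0 1" --pt "0 0 1" --yaw '[0, 0, 0, 0, 0, 0, 0, 0, 0, 0]'

```text
clock: 14.98
tcp_pos: [0.5456, 0.0537, 0.2668]
eef_rot: [-180.0, -0.0, -7.3]
contact_force: [-0.9, -0.1, 0.9]
opening: 0.043
gripper_force: 0.0
```

Run:
```python
from h import *
t,s=bot.camera("top"),bot.camera("side")
cv2.imwrite("pics/c6.png",cv2.convertScaleAbs(np.hstack([crop(t,235,145,100,120,4),crop(s,200,140,100,120,4)]),alpha=1.5)); print(bot.get_obs()["tcp_pos"])
```

```text
[0.54717936 0.05389408 0.26798958]
```

View pics/c6.png

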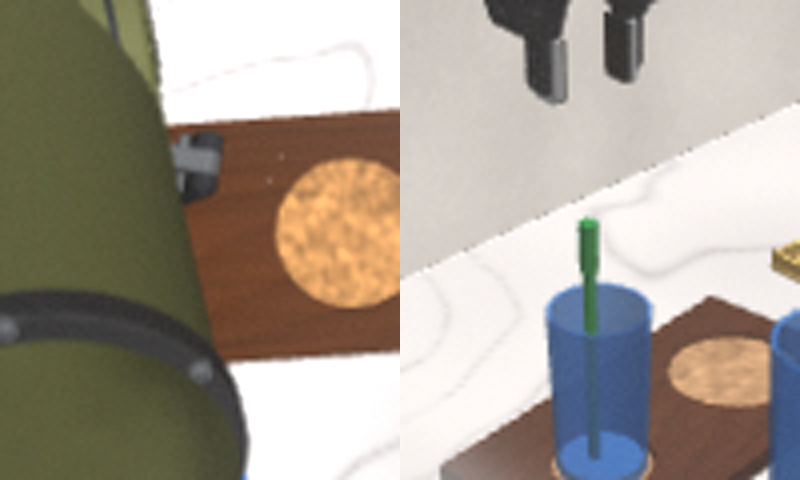

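Emit:
play_rows --hand '[0.5, 0.5, 1, 1, 1, 1, 1, 1, 1, 1]' --pt "-0.3 -0.6 0.3" --pt "-0.5 -1 0" --pt "-0.5 -1 0" --pt "-0.5 -1 0" --pt "-0.5 -1 0" --pt "-0.5 -1 0" --pt "-0.5 -1 0" --pt "-0.5 -1 0" --pt "-0.5 -1 0" --pt "-0.5 -1 0" --yaw '[0, 0, -0.5, -0.5, -0.5, -0.5, -0.5, -0.5, -0.5, -0.5]'

```text
clock: 16.32
tcp_pos: [0.449, -0.1396, 0.2713]
eef_rot: [180.0, -0.0, -35.1]
contact_force: [-0.6, 0.1, -1.0]
opening: 0.0852
gripper_force: 0.0
```

Emit:
play_rows --hand '[1, 1, 1, 1, 1, 1, 1, 1, 1]' --pt "-0.5 -1 0" --pt "-0.5 -1 0" --pt "-0.5 -1 0" --pt "-0.5 -1 0" --pt "-0.5 -1 0" --pt "-0.5 -1 0" --pt "-0.3 -1 0" --pt "0 -0.3 0" --pt "0 0 0" --yaw '[-0.5, -0.5, 0, 0, 0, 0, 0, 0, 0]'

```text
clock: 17.45
tcp_pos: [0.3837, -0.2844, 0.2712]
eef_rot: [-180.0, -0.0, -41.8]
contact_force: [0.5, 0.0, 0.2]
opening: 0.0854
gripper_force: 0.0
```

Emit:
play_rows --hand '[1, 1, 1, 1, 1, 1, 0, 0, 0, 0]' --pt "0 0.1 -1" --pt "0 0 -1" --pt "0 0 -1" --pt "0 0 -1" --pt "0 0 -1" --pt "0 0 -0.4" --pt "0 0 0" --pt "0 0 0" --pt "0 0 0" --pt "0 0 0" --yaw '[0, 0, 0, 0, 0, 0, 0, 0, 0, 0]' --force 60

```text
clock: 18.7
tcp_pos: [0.3842, -0.2824, 0.164]
eef_rot: [-180.0, -0.1, -41.7]
contact_force: [-0.1, 1.5, 6.0]
opening: 0.0288
gripper_force: 59.0
```

Emit:
play_rows --hand '[0, 0, 0, 0, 0, 0]' --pt "0 0 0" --pt "0 0 0.3" --pt "0 0 0.6" --pt "0 0 1" --pt "0 0 1" --pt "0 0 1" --yaw '[0, 0, 0, 0, 0, 0]'

```text
clock: 19.45
tcp_pos: [0.383, -0.2821, 0.2423]
eef_rot: [180.0, 0.0, -41.7]
contact_force: [0.3, 0.9, -5.4]
opening: 0.0286
gripper_force: 59.7
```

Emit:
play_rows --hand '[0, 0, 0, 0, 0, 0, 0, 0, 0, 0]' --pt "0 0.3 0.8" --pt "0 0.6 0.8" --pt "0.2 0.8 0.8" --pt "0.5 0.8 0.2" --pt "0.8 0.8 0" --pt "0.8 0.8 0" --pt "0.8 0.8 0" --pt "0.8 0.8 0" --pt "0.8 0.8 0" --pt "0.8 0.8 0" --yaw '[0, 0, 0, 0.4, 0.6, 0.6, 0.6, 0.6, 0.6, 0.6]'

```text
clock: 20.7
tcp_pos: [0.4947, -0.1353, 0.2932]
eef_rot: [180.0, 0.0, -14.0]
contact_force: [0.2, 0.4, -5.9]
opening: 0.0287
gripper_force: 59.8
```

Emit:
play_rows --hand '[0, 0, 0, 0, 0, 0, 0]' --pt "0.8 0.8 0" --pt "0.8 0.8 0" --pt "0.8 0.6 0" --pt "0.5 0 -0.5" --pt "0.2 0 -1" --pt "0 0 -1" --pt "0 0 -0.5" --yaw '[0.6, 0.6, 0.6, 0.5, 0.4, 0, 0]'

```text
clock: 21.58
tcp_pos: [0.5554, -0.0918, 0.2321]
eef_rot: [-180.0, 0.1, 4.4]
contact_force: [-0.2, -1.2, -4.9]
opening: 0.0287
gripper_force: 59.7
```

Emit:
play_rows --hand '[0, 0, 0, 0, 0, 0, 0]' --pt "0 0 -0.7" --pt "0 0 -0.8" --pt "0 0 -0.7" --pt "0 0 -0.4" --pt "0 0 -0.2" --pt "0 0 -0.1" --pt "0 0 -0.1" --yaw '[0, 0, 0, 0, 0, 0, 0]'

```text
clock: 22.45
tcp_pos: [0.556, -0.0924, 0.1736]
eef_rot: [180.0, -0.1, 4.3]
contact_force: [0.3, -0.0, -5.2]
opening: 0.0286
gripper_force: 59.7
```

Emit:
play_rows --hand '[0, 0]' --pt "0 0 -0.1" --pt "0 0 0" --yaw '[0, 0]'

```text
clock: 22.7
tcp_pos: [0.5561, -0.0922, 0.1721]
eef_rot: [180.0, -0.1, 4.3]
contact_force: [-0.6, 1.3, 1.0]
opening: 0.0288
gripper_force: 60.5
```

Emit:
play_rows --hand '[0, 0, 0, 0, 0, 0]' --pt "0 0 0" --pt "-0.2 -0.02 0" --pt "-0.4 -0.03 0" --pt "-0.4 -0.03 0.02" --pt "-0.5 -0.04 0" --pt "0 0 0" --yaw '[0, 0, 0, 0, 0, 0]' --force 22

```text
clock: 23.45
tcp_pos: [0.5268, -0.0945, 0.1731]
eef_rot: [180.0, -0.3, 4.4]
contact_force: [1.1, 2.0, 8.3]
opening: 0.0284
gripper_force: 61.6
```

Run:
```python
from h import *
t,s=bot.camera("top"),bot.camera("side")
cv2.imwrite("pics/c7.png",cv2.convertScaleAbs(np.hstack([crop(t,280,145,100,120,4),crop(s,220,130,100,120,4)]),alpha=1.5)); print(bot.get_obs()["tcp_pos"])
```

```text
[ 0.52700859 -0.09440502  0.17310295]
```

View pics/c7.png

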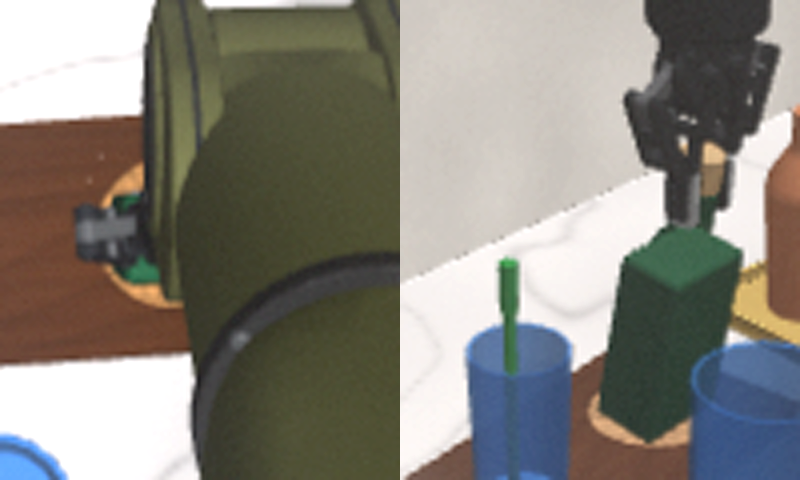

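The bottle is tipping back about its rear edge on the cork, with its foot at (650,435). I'll carry on along the arc.

Emit:
play_rows --hand '[0, 0, 0, 0, 0, 0, 0, 0]' --pt "-0.5 -0.04 -0.02" --pt "-0.5 -0.04 -0.05" --pt "-0.5 -0.04 -0.08" --pt "-0.5 -0.04 -0.11" --pt "-0.5 -0.04 -0.13" --pt "-0.4 -0.03 -0.13" --pt "0 0 0" --pt "0 0 0" --yaw '[0, 0, 0, 0, 0, 0, 0, 0]'

```text
clock: 24.55
tcp_pos: [0.4669, -0.0993, 0.1611]
eef_rot: [-180.0, 0.1, 4.3]
contact_force: [-0.7, 1.7, 2.9]
opening: 0.0287
gripper_force: 63.3
```

Emit:
play_rows --hand '[0, 0, 0, 0, 0, 0, 0, 0]' --pt "0 0 0" --pt "0 0 0" --pt "0 0 0" --pt "0 0 0.2" --pt "0 0 0.4" --pt "0 0 0.6" --pt "0 0 0.6" --pt "0 0 0.2" --yaw '[0, 0, 0, 0, 0, 0, 0, 0]' --force 120

```text
clock: 25.55
tcp_pos: [0.4682, -0.0994, 0.2025]
eef_rot: [180.0, -0.1, 4.3]
contact_force: [0.5, 0.6, -5.3]
opening: 0.028
gripper_force: 118.3
```

Run:
```python
from h import *
t,s=bot.camera("top"),bot.camera("side")
cv2.imwrite("pics/c8.png",cv2.convertScaleAbs(np.hstack([crop(t,280,145,100,150,4),crop(s,220,110,100,150,4)]),alpha=1.5)); print(bot.get_obs()["tcp_pos"])
```

```text
[ 0.46791804 -0.09937273  0.20194967]
```

View pics/c8.png

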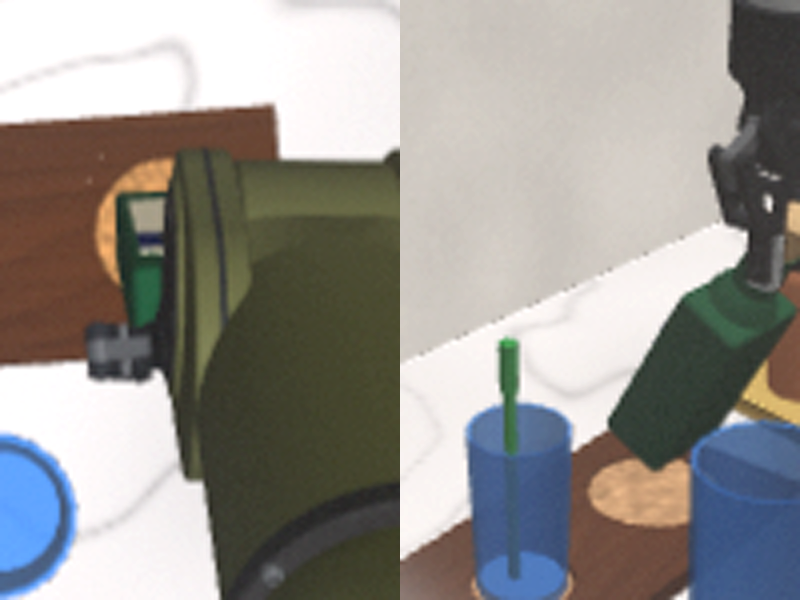

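The bottle hangs leaned back about 28°, its cream label showing at (150,215). Now to the final place.

Emit:
play_rows --hand '[0, 0, 0, 0, 0, 0, 0, 0, 0, 0]' --pt "0 0 0.4" --pt "0.3 0 0.6" --pt "0.4 0.05 0.6" --pt "0.4 0.05 0.5" --pt "0.3 0.05 0.4" --pt "0.2 0 0.2" --pt "0.1 0 0" --pt "0 0 0" --pt "0 0 0" --pt "0 0 0" --yaw '[0, 0, 0, 0, 0, 0, 0, 0, 0, 0]'

```text
clock: 26.9
tcp_pos: [0.5013, -0.0963, 0.2551]
eef_rot: [180.0, 0.0, 4.3]
contact_force: [0.1, 0.8, -5.9]
opening: 0.0278
gripper_force: 118.3
```

Run:
```python
from h import *
t,s=bot.camera("top"),bot.camera("side")
cv2.imwrite("pics/c9.png",cv2.convertScaleAbs(np.hstack([crop(t,230,145,100,150,4),crop(s,220,80,100,150,4)]),alpha=1.5)); print(bot.get_obs()["tcp_pos"])
# predicted foot-centre/mid pixels for tilts
for th in (20,25,28,32):
    a=np.radians(th); g=np.array(bot.get_obs()["tcp_pos"])+[0,0,.019]; X=np.array([.997,.077,0]);Y=np.array([-.077,.997,0])
    ax=np.array([X[0]*-np.sin(a),X[1]*-np.sin(a),np.cos(a)]); bx=np.cross(Y,ax)
    f=g-ax*.179; print(th,f.round(3),(f+ax*.065)[:2].round(3),"rear+y bottom corner",((px("side",f-bx*.025+Y*.037)-[220,80])*4+[400,0]),"front+y",((px("side",f+bx*.025+Y*.037)-[220,80])*4+[400,0]))
```

```text
[ 0.50144154 -0.09632609  0.25521561]
20 [ 0.562 -0.092  0.106] [ 0.54  -0.093] rear+y bottom corner [645.2 532.4] front+y [588.8 487.6]
25 [ 0.577 -0.091  0.112] [ 0.549 -0.093] rear+y bottom corner [626.8 519.6] front+y [572.8 470.8]
28 [ 0.585 -0.09   0.116] [ 0.555 -0.092] rear+y bottom corner [616.  511.6] front+y [563.6 460. ]
32 [ 0.596 -0.089  0.122] [ 0.562 -0.092] rear+y bottom corner [602.  499.6] front+y [552.  445.2]
```

View pics/c9.png

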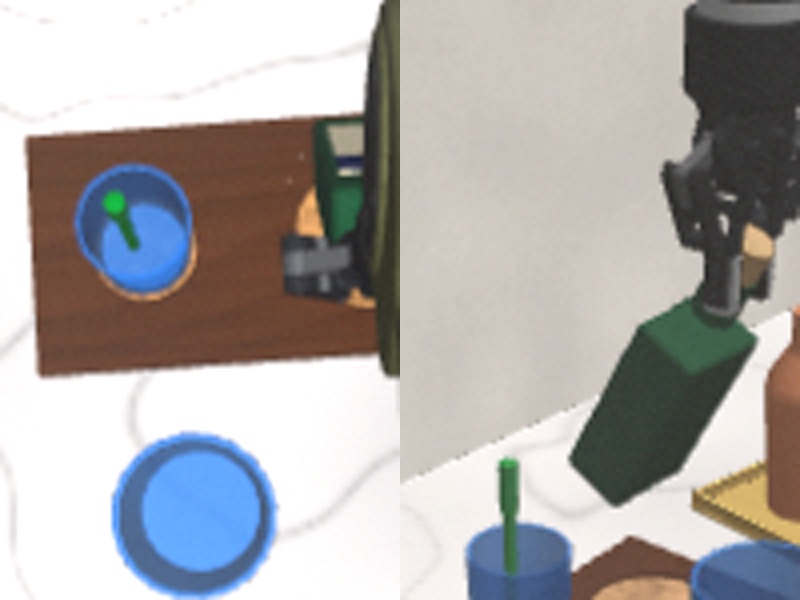

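The bottle's lower corners at (615,505) and (572,462) fit a lean of about 27°. Its middle is over the well, and its foot is about 0.115 m above the counter. The stirrer stands free in the tumbler at (115,205), and the tumbler is in its well.

```bash
python3 -c "
from station import bot
print(bot.close_job())"
```

```text
the job is handed in; nothing more can be done
None
```

The job is handed in: the green stirrer stands free in the smaller tumbler, and the arm holds the bottle over the empty well, leaned back about 27° with its foot about 10 cm above the board and the label to the guest; no verdict came back.

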